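# Clear the weld plate and run the seam probe along its joint

## Task

The red marker was left lying across the seam of the test plate: lay it flat in the pen tray, lengthwise beside the black marker and with its cap pointing the same way. Then take the T-handled probe from its rest, lower its tip into the seam groove at the green dot and guide it along the groove round both bends to the red dot, no faster than about 5 cm a second and without lifting it out or dragging it over the plate faces on the way. Finally lay the probe back in the saddles of its rest, and leave the loupe, the black marker, the glue stick and the ink bottle where they are.

Things in the scene. Friction and masses are not known exactly. Their poses are not given: they have to be found in the camera images.
- plate: Fixed test plate, 160 x 240 x 26 mm (x, y, z): two grey aluminium plates on a dark base, joined along a dog-leg groove 8 mm deep, 16 mm wide at the top, 6 mm at the flat floor, walls sloping, ends open. Origin at the underside's centre; top face at z = 26 mm, groove floor at 18 mm. The groove runs straight between (x, y) = (-25, 120), (-25, 30), (25, -30), (25, -120) mm in this frame.
- seam_start (a point): Point on the groove's centre line at the height of the plate's top face (8 mm above the groove floor), at its start: a flat green dot, 16 mm wide, lies 25 mm to +x of it on the plate. Axes as the plate's.
- seam_a (a point): Same, half-way along the first leg.
- seam_bend1 (a point): Same, at the first bend of the groove.
- seam_b (a point): Same, half-way between the bends, over the plate's origin. Two black thumb screws, 22 mm wide, stand 24 mm above the top face at (x, y) = (60, 75) and (-60, -75) mm from here in the plate's axes.
- seam_bend2 (a point): Same, at the second bend.
- seam_c (a point): Same, half-way along the last leg.
- seam_end (a point): Same, where the path ends: a flat red dot lies 25 mm to +x of it on the plate.
- probe: Loose T-handled probe, about 90 g, starting in its rest. Origin at the centre of the handle: a level grey bar with black ends, 116 mm long (its x), 16 mm wide (y), 16 mm high (z). The stylus hangs straight down (-z) from its middle: orange collar 14 mm wide, 10 mm long, steel stem 8 mm thick, round brass tip 5 mm thick. The same turned half round.
- probe_tip (a point): Lowest point of the probe's brass tip, 65 mm straight below the handle's centre.
- rest: Fixed rest: dark foot 120 x 60 x 8 mm with two upright blue saddles at x = -40 and +40 mm, each 8 mm thick, 44 mm wide. Origin at the underside's centre. A saddle's floor is at z = 72 mm, between ears that flare from 26 mm apart at the floor to 34 mm at their top, z = 88 mm. The handle lies across both saddles, the stylus hangs between them.
- rest_seat (a point): Where the handle's centre is when the probe lies in the rest: 80 mm above the desk midway between the saddles; x along the handle.
- red_mid (a point): Centre of the loose white marker with a red cap, 132 x 16 x 18 mm, 18 g; its long axis is y, the red cap is the third at -y, a block 16 mm wide and 15 mm high, so it does not roll. Lying, this point is 8 mm above its support. It starts across the groove on the plate.
- red_cap (a point): Centre of the red cap, 55 mm from red_mid.
- tray: Fixed shallow wooden pen tray, 124 x 180 x 12 mm (x, y, z), walls and floor 4 mm thick. Origin at the centre of the underside; markers lie along its y axis, caps to -y. The black marker lies in it along the line x = -38 mm; the rest is free.
- black_marker: Loose white marker with a black cap, same size as the red one, in the tray; origin at its underside's centre, cap at -y. A bystander.
- loupe: Loose black eyepiece loupe, 37 mm across and 34 mm high, standing on the plate near the groove's first leg; origin at its underside's centre. A bystander.
- glue_stick: Loose standing glue stick, 26 mm across, 90 mm high, at the back left of the desk; origin at its foot. A bystander.
- ink_bottle: Loose standing ink bottle with a magenta cap and label, 39 mm across, 90 mm high, at the back right; origin at its foot. A bystander.

How it is judged:
By the outcome, as a careful person would: the job done as asked, in the order asked, and still so for the second after the job is handed in, with the robot touching nothing.
It also fails if it takes over 70 s, if anything falls off the work surface, if the arm or the gripper's body presses on something with over 40 N, if the wrist force passes 120 N, or if a joint passes its speed limit or range.

## Robot

A 7-joint arm with a two-finger parallel gripper is mounted at the origin on a cart in front of the work surface, level with it; the furniture and walls round the work are solid. World frame = base frame: x ahead of the robot, y to its left, z up, the work surface at z = 0. Lengths are in mm, angles in rad, forces in N, time in s.
With the tool pointing down it reaches from about 400 to 875 mm from the base axis. Payload 19.3 kg.
Tool frame: the origin (TCP) lies at the very end of the fingers, on their centre line; the grasp point (between the pads) lies 19 mm behind it (grip_point_offset is the z of the grasp point in the tool frame, in mm); z points along the fingers, x is the direction in which the jaws open and shut, and the axes are right-handed (so a half turn about z gives the same grasp; the last joint's range is limited). The gripper opens to 85 mm and grips with 20 to 120 N. Pads are 22 mm wide; open, the fingers measure 114 mm over their backs; the gripper's body (76 mm by 85 mm) begins 54 mm behind the grasp point. The pads swing forward as they close: fully open they stand 13 mm farther back than shut.
Start: joints at [1.224, 0.521, -0.036, 1.599, 0.021, 1.021, -0.113], TCP at [170.771, -601.209, 231.291] pointing down, gripper open.
Joint ranges: [-2.91, 2.91], [-0.3, 2.13], [-1.5, 1.42], [0.17, 2.43], [-1.26, 4.41], [0.16, 1.93], [-2.52, 2.52]. Speed limits (rad/s): [1.89, 1.89, 2.39, 2.39, 3.01, 3.01, 3.01].

## Interface

Orientations are given as a 3x3 rotation matrix whose columns are the frame's x, y, z axes.
In Python, from workcell import movep, movel, goto_joints, open_gripper, clamp, wait, inverse_kinematics, read_state, camera, PlanningError, finish_job, grip_point_offset gives the robot as it stands. Calls block until the motion is done:
- movep(position, orientation): joint-space move of the TCP to a pose.
- movel(position, frame=None, max_speed=150, guard=None): straight line of the TCP; frame=None keeps the orientation; max_speed is the mean speed in mm/s. With guard (N) it stops when the force on the tool has changed by that much, and returns True; else False.
- goto_joints(angles): joint-space move.
- open_gripper() and clamp(): open the fingers fully, or close them until they stop; the grip force is fixed at half the most.
- wait(seconds).
- inverse_kinematics(position, orientation): joint angles nearest the present ones, or None.
- read_state(): the state.
- camera(name): name is "scene" or "top" or "wrist"; returns a dict with "image" (420x560x3 uint8, blue, green, red), "range_z" (420x560 float32, mm along the optical axis (not along the pixel's ray), 0 where there is no reading), "fx", "fy", "cx", "cy" (pixels), "cam_to_world" (4x4, takes a point from camera to world coordinates). Camera axes: x right, y up, looking along -z (the intrinsics and any distortion apply to the point x, -y, -z); pixel columns grow to the right and rows downward; lengths in mm; the calibration is good to about 2 mm. A picture is of the moment at which its call begins.
A pose or a line that the arm cannot do raises PlanningError and nothing moves.
- finish_job(): hands the job in, once; it reports no verdict.
The state is a dict: "time": time; "qpos": joint angles; "qvel": joint speeds; "joint_efforts": joint torques, N m; "eef_pos": TCP position; "tool_rot": TCP orientation; "ft_force": force on the tool from outside, world axes, zero at the start; "torque": the same for the moment, N m; "finger_gap": finger opening in mm.
Only numpy, scipy, OpenCV 4.12 (cv2) and the standard library are available. Lean on these libraries where they do the work, as an engineer would, in place of code of your own. Each camera call takes 0.05 s, during which the arm holds its last target. There are 200 camera calls.

## Working session

There is one attempt and no reset: what is moved stays moved. The work goes in short steps, each a Python script; the robot and the scene stay as the last script left them, time stands still between calls to the robot, and variables do not carry over. Pictures are saved under pics/ and viewed, about 8 in all and at most 12, crops included, and the job is handed in when it is done.

```bash
ls; mkdir -p pics; python3 - <<'E'
from workcell import *
import cv2,numpy as np
print(grip_point_offset, read_state()['time'])
for n in ["scene","top"]:
    c=camera(n); np.savez(n,**c); cv2.imwrite(f"pics/{n}0.png",c["image"])
    print(n,c["fx"],c["fy"],c["cx"],c["cy"],np.round(c["cam_to_world"],3).tolist(),[k for k in c])
E
```

```text
pics
-18.700000000000003 0.0
scene 405.12425793431885 405.12425793431885 276.7665536896659 211.91278764703674 [[-0.702, 0.4, -0.589, -1.266], [-0.712, -0.376, 0.593, 546.803], [0.016, 0.836, 0.549, 594.492], [0.0, 0.0, 0.0, 1.0]] ['image', 'range_z', 'fx', 'fy', 'cx', 'cy', 'cam_to_world']
top 540.6210097050359 540.6210097050359 278.8191168878556 221.88956685817703 [[0.025, 0.976, -0.217, 298.91], [-1.0, 0.024, -0.005, -17.23], [0.0, 0.217, 0.976, 1423.606], [0.0, 0.0, 0.0, 1.0]] ['image', 'range_z', 'fx', 'fy', 'cx', 'cy', 'cam_to_world']
```

View pics/top0.png

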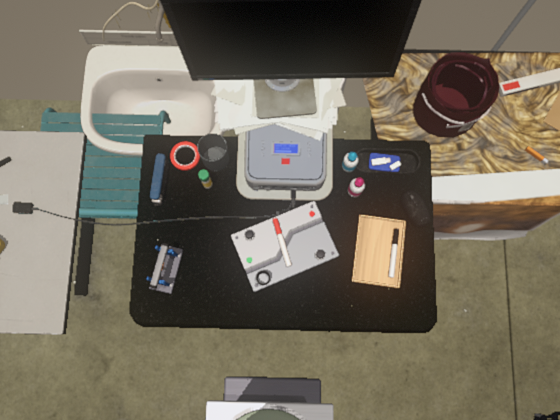

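View pics/scene0.png

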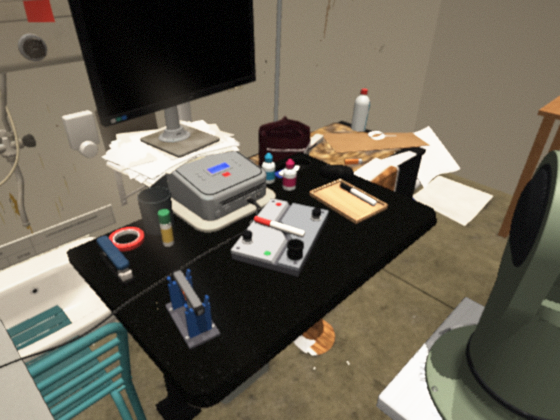

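The top view shows the plate centred near (285,247), with its green dot at (249,260) and red dot at (312,213). The red marker runs from its cap at (277,222) to its tail at (287,265). The tray is near (379,251), with the black marker's cap pointing up-image. The rest is near (165,267), with the loupe at (263,277). Next I'll turn these into world positions.

```bash
cat > h.py <<'E'
import numpy as np,cv2
from workcell import *
def ray(c,uv,z):
    uv=np.atleast_2d(np.asarray(uv,float)); M=np.asarray(c["cam_to_world"])
    d=np.c_[(uv[:,0]-c["cx"])/c["fx"],-(uv[:,1]-c["cy"])/c["fy"],-np.ones(len(uv))]@M[:3,:3].T
    o=M[:3,3]; return o+d*((z-o[2])/d[:,2])[:,None]
def blobs(c,lo,hi,amin=8,roi=None):
    m=cv2.inRange(cv2.cvtColor(c["image"],cv2.COLOR_BGR2HSV),np.array(lo),np.array(hi))
    if roi is not None: z=np.zeros_like(m); x0,y0,x1,y1=roi; z[y0:y1,x0:x1]=1; m*=z
    n,l,s,ce=cv2.connectedComponentsWithStats(m)
    return [(int(s[i,4]),ce[i].round(1).tolist(),s[i,:4].tolist(),l==i) for i in range(1,n) if s[i,4]>=amin]
def snap(n,tag):
    c=camera(n); np.savez(tag,**c); cv2.imwrite(f"pics/{tag}.png",c["image"]); return c
def cloud(c):
    z=c["range_z"]; v,u=np.indices(z.shape); M=np.asarray(c["cam_to_world"])
    P=np.stack([(u-c["cx"])/c["fx"]*z,-(v-c["cy"])/c["fy"]*z,-z],-1)@M[:3,:3].T+M[:3,3]
    P[z==0]=np.nan; return P
def down(a):  # tool pointing down, jaw axis at world angle a
    return np.array([[np.cos(a),np.sin(a),0],[np.sin(a),-np.cos(a),0],[0,0,-1]])
E
python3 - <<'E'
from h import *
c=dict(np.load('top.npz')); 
for nm,uv,z in [("green",(249,260),26),("red",(312,213),26),("plate",(285,247),26),("cap",(277,222),36),("tail",(287.5,265),36),("traycorners",[(357,215),(406,219),(402,287),(353,283)],12),("blackcap",(395,236),18),("blacktail",(392,275),18),("rest",[(155,286),(175,293),(184,248),(167,244)],8),("handle",[(170,250),(161,282)],88)]:
    print(nm,ray(c,uv,z).round(0).tolist())
P=cloud(c)
for uv in [(165,267),(285,215),(263,277),(379,240)]: print(uv,P[uv[1],uv[0]].round(0))
print(P[235:300,140:190,2].max())
s=read_state(); print(s['tool_rot'])
E
python3 - <<'E'
import cv2
a=cv2.imread('pics/top0.png')[200:300,135:345]; cv2.imwrite('pics/crop.png',cv2.resize(a,None,fx=3.8,fy=3.8,interpolation=cv2.INTER_CUBIC))
E
```

```text
green [[506.0, 65.0, 26.0]]
red [[636.0, -98.0, 26.0]]
plate [[543.0, -28.0, 26.0]]
cap [[607.0, -5.0, 36.0]]
tail [[494.0, -35.0, 36.0]]
traycorners [[637.0, -219.0, 12.0], [629.0, -350.0, 12.0], [447.0, -335.0, 12.0], [454.0, -207.0, 12.0]]
blackcap [[581.0, -318.0, 18.0]]
blacktail [[477.0, -308.0, 18.0]]
rest [[434.0, 309.0, 8.0], [417.0, 256.0, 8.0], [536.0, 240.0, 8.0], [546.0, 286.0, 8.0]]
handle [[517.0, 260.0, 88.0], [437.0, 277.0, 88.0]]
(165, 267) [485. 287.   7.]
(285, 215) [628. -26.  30.]
(263, 277) [462.  27.  26.]
(379, 240) [ 572. -279.   -0.]
nan
[[ 2.73287638e-01 -9.61932298e-01 -3.46818183e-04]
 [-9.61931862e-01 -2.73287845e-01  9.19685136e-04]
 [-9.79456031e-04  8.22768820e-05 -9.99999517e-01]]
```

View pics/crop.png

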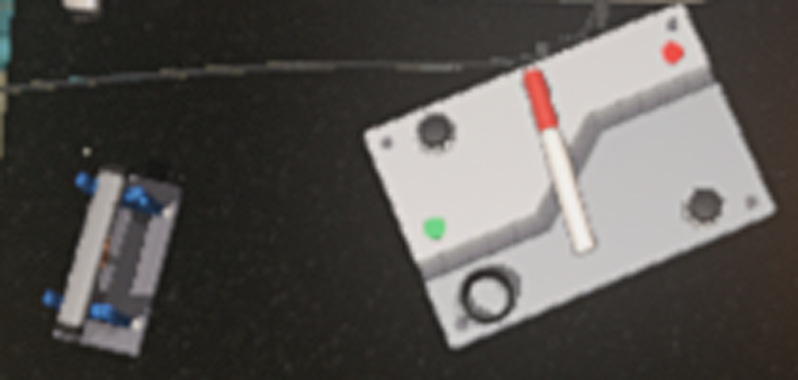

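The crop matches the estimates: the plate is yawed about 22°, the marker lies at about 15°, and the probe's handle runs along the rest. Next I'll view the plate from the wrist camera.

```bash
python3 - <<'E'
from h import *
a=np.radians(-75)
movep([540,-20,300],down(a))
c=snap("wrist","w1"); s=read_state()
print(s['time'],s['eef_pos'],s['qpos'],np.round(c["cam_to_world"],3).tolist(),c["fx"],c["cx"],c["cy"])
for nm,lo,hi in [("green",(45,90,60),(85,255,255)),("red",(0,140,80),(8,255,255)),("red2",(172,140,80),(180,255,255))]:
    for b in blobs(c,lo,hi,40): print(nm,b[:3],ray(c,b[1],26).round(1))
E
```

```text
2.6083 [540.00162906 -20.79620176 299.86502433] [ 0.30059328  0.34908571 -0.48734323  1.71955749  0.17926749  1.11750194
 -1.55084199] [[0.257, 0.919, 0.299, 616.667], [-0.966, 0.245, 0.08, -1.169], [0.0, -0.31, 0.951, 443.152], [0.0, 0.0, 0.0, 1.0]] 317.9459460672088 278.86628244809907 211.133508899454
green (71, [211.3, 178.5], [207, 174, 10, 10]) [[506.4  62.7  26. ]]
red (78, [278.9, 112.7], [275, 108, 9, 11]) [[610.8  -2.9  26. ]]
red (95, [358.1, 114.2], [353, 109, 11, 11]) [[634.6 -99.4  26. ]]
```

View pics/w1.png

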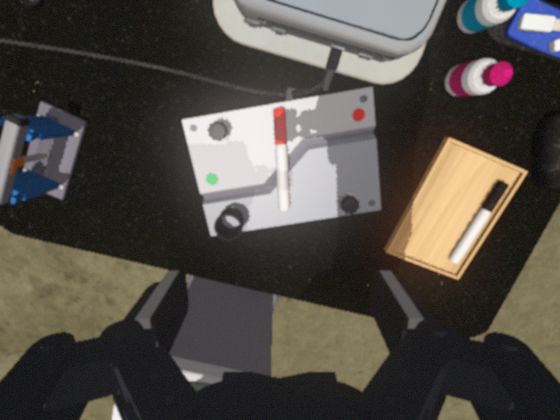

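The wrist view shows the whole layout: green dot (211,178), red dot (358,114), marker from (279,108) to (284,210), loupe (231,221), tray centred near (457,208) with the black cap at (495,193), and the rest at the left edge. The dot spacing of 206.7 mm fits the plate (±100 mm along y). Now I'll measure the marker, tray and loupe from range and colour before grasping.

```bash
python3 - <<'E'
from h import *
for f in ["w1","top"]:
    c=dict(np.load(f+'.npz')); P=cloud(c)
    m=((P[...,2]>33)&(P[...,2]<75)&(P[...,0]>440)&(P[...,0]<645)&(P[...,1]>-150)&(P[...,1]<110)).astype(np.uint8)
    n,l,s,ce=cv2.connectedComponentsWithStats(m)
    for i in range(1,n):
        if s[i,4]>15:
            v,u=np.nonzero(l==i); q=P[l==i]; r=cv2.minAreaRect(q[:,:2].astype(np.float32)); zz=np.percentile(q[:,2],[50,95])
            print(f,"obj",s[i,4],np.round(r[0],1),np.round(r[1],1),round(r[2],1),zz.round(1))
    pm=P[(P[...,0]>470)&(P[...,0]<620)&(P[...,1]>-80)&(P[...,1]<40)]; 
    h=np.histogram(pm[:,2],bins=np.arange(10,46,2)); print(h[0].tolist())
    hsv=cv2.cvtColor(c["image"],cv2.COLOR_BGR2HSV)
    w=cv2.inRange(hsv,np.array((8,60,90)),np.array((25,200,255)))
    x0,y0,x1,y1=(380,120,535,290) if f=="w1" else (345,205,412,295)
    k=np.zeros_like(w);k[y0:y1,x0:x1]=w[y0:y1,x0:x1]
    n,l,s,ce=cv2.connectedComponentsWithStats(k); i=1+s[1:,4].argmax(); v,u=np.nonzero(l==i)
    r=cv2.minAreaRect(ray(c,np.c_[u,v],12)[:,:2].astype(np.float32)); print(f,"tray",np.round(r[0],1),np.round(r[1],1),round(r[2],1))
E
```

```text
w1 obj 1215 [553.9 -21.2] [131.3  15.6] 18.2 [41.  43.1]
w1 obj 312 [571.2  64.4] [22.5 23.2] 5.1 [50.5 51.7]
w1 obj 276 [ 523.7 -120.7] [22.5 23. ] 6.7 [50.2 52. ]
w1 obj 566 [458.5  24.5] [36.8 35.9] 10.8 [55.1 61.4]
[0, 0, 0, 80, 490, 270, 192, 1329, 5831, 617, 14, 8, 39, 102, 254, 542, 316]
w1 tray [ 541.6 -277.6] [132.3 185.2] 83.4
top obj 273 [555.6 -17.3] [130.2  15.5] 18.1 [39.7 44.7]
top obj 68 [571.9  67.7] [23.1 21.9] 56.6 [48.6 53.3]
top obj 66 [ 525.1 -117.8] [22.5 21. ] 26.9 [48.2 54. ]
top obj 89 [459.   28.8] [35.8 35.7] 0.5 [56.8 62.3]
[2, 24, 44, 70, 105, 206, 377, 558, 460, 258, 84, 30, 34, 45, 72, 74, 31]
top tray [ 542.7 -275.7] [128.5 185.1] 83.3
```

Wrist range agrees with the known sizes: marker 131×15.6 mm at 18.2°, screws 22.5 mm wide at z ≈ 50, loupe 36.5 mm. The dots and the screws give the same plate pose, (547.6, -28.4) at yaw 24.3°. Now I'll move the marker.

```bash
python3 - <<'E'
from h import *
a=np.radians(18.2-90)
movep([554,-21,110],down(a)); movel([554,-21,31],max_speed=120,guard=15); print(read_state()['eef_pos'])
clamp(); s=read_state(); print(s['finger_gap'],s['ft_force'])
movel([554,-21,120],max_speed=150); print(read_state()['finger_gap'])
b=np.radians(-6.6-90)
movep([545.2,-247.2,90],down(b)); movel([545.2,-247.2,12],max_speed=100,guard=8); s=read_state(); print(s['eef_pos'],s['finger_gap'],s['ft_force'],s['time'])
E
```

```text
[554.49135276 -20.95236691  31.74538322]
12.33468294912329 [-1.98661881  0.31346522  7.21308213]
12.306794938839554
[ 545.54579877 -247.28877652   12.52699023] 12.279407565170029 [-0.19201875  0.03461185 -0.54738801] 7.4417
```

```bash
python3 - <<'E'
from h import *
p=read_state()['eef_pos']
movel([p[0],p[1],10],max_speed=30,guard=3); print(read_state()['eef_pos'][2])
open_gripper(); p=read_state()['eef_pos']; movel([p[0],p[1],200],max_speed=200)
c=snap("wrist","w2"); P=cloud(c)
m=((P[...,2]>13.5)&(P[...,2]<40)&(P[...,0]>440)&(P[...,0]<645)&(P[...,1]>-345)&(P[...,1]<-200)).astype(np.uint8)
n,l,s,ce=cv2.connectedComponentsWithStats(m)
for i in range(1,n):
    if s[i,4]>100:
        q=P[l==i]; r=cv2.minAreaRect(q[:,:2].astype(np.float32)); print(s[i,4],np.round(r[0],1),np.round(r[1],1),round(r[2],1),np.percentile(q[:,2],[50,95]).round(1))
# look at rest
movep([470,265,300],down(np.radians(-102)))
c=snap("wrist","w3"); print(read_state()['time'],read_state()['qpos'])
cv2.imwrite("pics/pair.png",np.hstack([cv2.resize(cv2.imread(f"pics/{k}.png"),(400,300)) for k in("w2","w3")]))
P=cloud(c)
for lo,hi in [(83,100),(70,83),(5,12)]:
    m=((P[...,2]>lo)&(P[...,2]<hi)&(P[...,0]>390)&(P[...,0]<560)&(P[...,1]>200)&(P[...,1]<335)).astype(np.uint8)
    n,l,s,ce=cv2.connectedComponentsWithStats(m)
    for i in range(1,n):
        if s[i,4]>20:
            q=P[l==i]; r=cv2.minAreaRect(q[:,:2].astype(np.float32)); print(lo,s[i,4],np.round(r[0],1),np.round(r[1],1),round(r[2],1),np.percentile(q[:,2],[5,50,95]).round(1))
E
```

```text
10.264901831752274
1746 [ 546.2 -247.7] [ 15.5 131. ] 83.6 [19.1 21.1]
1740 [ 537.3 -317.5] [ 15.7 131. ] 82.7 [19.1 21.1]
11.5 [-0.43325387  0.3240175  -0.24376182  1.73103725  0.08663501  1.09742193
 -2.48612037]
83 1424 [478.9 284.3] [ 16.4 115.3] 77.6 [86.4 88.6 90. ]
83 46 [524.1 293.2] [6.4 7.6] 72.2 [84.4 88.  89.5]
83 39 [516.3 256.5] [4.4 7.8] 77.9 [84.9 88.5 89.5]
83 38 [438.  272.3] [4.7 8.4] 77.8 [83.8 88.1 89.7]
83 37 [445.8 308.7] [5.6 7.2] 78.0 [83.6 88.  89.5]
70 57 [523.2 290.2] [11.6  8. ] 77.9 [71.2 73.  82.3]
70 55 [517.5 260.5] [12.5  7.4] 77.1 [71.5 73.4 81.1]
70 48 [445.2 307. ] [9.9 7.9] 75.1 [71.1 74.6 82.1]
70 73 [439.4 277.1] [14.8  7.8] 79.0 [71.3 72.8 81. ]
5 1528 [480.9 282.6] [ 59.2 119.7] 79.5 [ 7.3  8.8 10.4]
5 533 [473.5 307.4] [14.8 81.2] 78.6 [ 7.5  8.7 10.2]
```

View pics/pair.png

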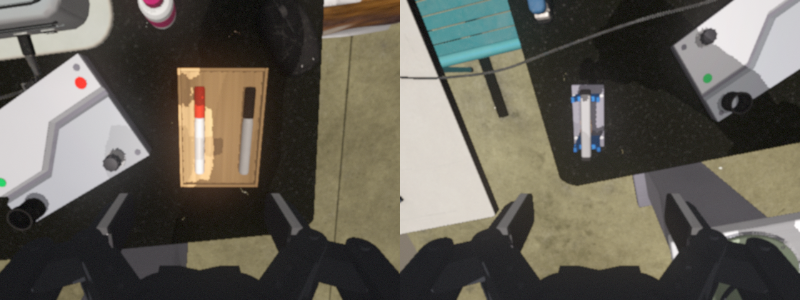

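Both markers now lie parallel in the tray (83.6° and 82.7°), caps pointing the same way, about 70 mm apart. The handle centre is (478.9, 284.3) at -12.4°, and the rest centre is (481, 282.7) at about -11.2°. Now I'll pick up the probe and hover over the start.

```bash
cat >> h.py <<'E'
A0=np.radians(77.6); Y=np.radians(24.3)
R2=np.array([[np.cos(Y),-np.sin(Y)],[np.sin(Y),np.cos(Y)]])
def pl(x,y,o=(0,0)): return np.array([547.6,-28.4])+R2@np.array([x+o[0],y+o[1]])
E
python3 - <<'E'
from h import *
movep([478.9,284.3,140],down(A0)); movel([478.9,284.3,70],max_speed=100,guard=15); print(read_state()['eef_pos'])
clamp(); s=read_state(); print(s['finger_gap'],s['ft_force'],s['eef_pos'])
movel([478.9,284.3,158],max_speed=120)
movep([*pl(-25,100),120],down(A0)); 
movel([*pl(-25,100),26+12+55],max_speed=120)
c=snap("wrist","w4"); s=read_state(); print(s['eef_pos'],s['finger_gap'],s['ft_force'],s['time'],s['qpos'])
E
```

```text
[479.0775663  284.61195726  70.41037287]
14.287445694093963 [-2.14963446 -2.04590631  5.86414025] [478.95201028 284.20971082  70.29927722]
[483.77989995  53.41044552  93.34714476] 14.794946413279126 [-0.55322895  0.19925091 -1.27980678] 17.6 [ 0.35975215  0.63573687 -0.79591096  2.04204365  0.67619942  0.74414965
  0.49446203]
```

View pics/w4.png

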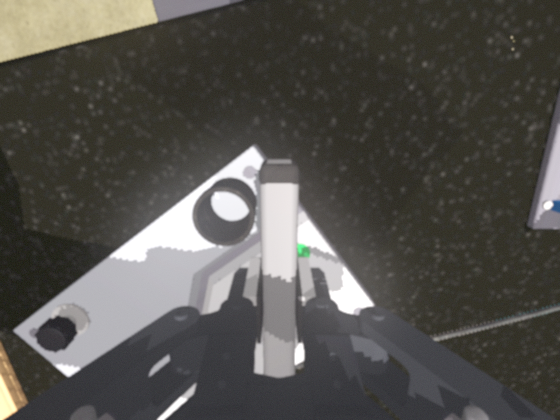

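The handle is held level and centred, above the groove beside the green dot (303,250), clear of the loupe (224,211). Next I'll lower it with a guard and feel both walls to centre it.

```bash
cat >> h.py <<'E'
def tcp(): return np.array(read_state()['eef_pos'])
def feel(x,y,n,o,z,d=4,g=2.5):
    """touch both walls along plate direction n; returns offsets along n (plate mm) relative to x,y+o"""
    out=[]; n=np.array(n,float)/np.linalg.norm(n); c=pl(x,y,o)
    for s in(1,-1):
        t=pl(*(np.array([x,y])+s*d*n),o); hit=movel([*t,z],max_speed=12,guard=g)
        st=read_state(); out.append((hit,round(float((np.array(st['eef_pos'][:2])-c)@(R2@n)),2),np.round(st['ft_force'],1).tolist()))
        movel([*c,z],max_speed=25)
    return out
E
python3 - <<'E'
from h import *
print(pl(-25,100)); wait(.2); print(tcp())
hit=movel([*pl(-25,100),72],max_speed=20,guard=4); s=read_state(); print(hit,s['eef_pos'],s['ft_force'])
p=s['eef_pos']; movel([p[0],p[1],p[2]+2.5],max_speed=20); wait(.2); print(tcp(),read_state()['ft_force'])
z=p[2]+2.5
print(feel(-25,100,(1,0),(0,0),z),read_state()['time'])
E
```

```text
[483.66348222  52.4524687 ]
[483.97172815  52.60156685  93.51990011]
True [483.59827061  52.50028669  72.50750008] [ 0.03845146 -0.08297454  5.40576183]
[483.52901741  52.48734918  74.93922075] [ 0.03775773 -0.15208944 -1.83665679]
[(True, 3.86, [-1.0, -1.1, -0.0]), (True, -2.91, [1.5, 0.9, 2.2])] 20.5667
```

The floor is found, and the walls put the groove centre at +0.5 mm in plate x. Now I'll trace 2 mm above the floor to seam_b and feel there for the y offset.

```bash
python3 - <<'E'
from h import *
o=(.5,0); z=74.3
movel([*pl(-25,100,o),z],max_speed=20)
def go(x,y,o):
    h=movel([*pl(x,y,o),z],max_speed=25,guard=8); s=read_state(); print((x,y),h,np.round(s['eef_pos'],1),pl(x,y,o).round(1),np.round(s['ft_force'],1),round(s['time'],1)); return h
go(-25,65,o) or go(-25,30,o) or go(0,0,o) or print(feel(0,0,(60,50),o,z))
E
```

```text
(-25, 65) False [498.5  20.9  74.3] [498.5  20.8] [-0.7  0.3 -0.1] 22.4
(-25, 30) False [512.9 -11.   74.3] [512.9 -11.1] [-0.7  0.  -0.7] 23.9
(0, 0) False [547.9 -28.1  74.3] [548.1 -28.2] [ 0.3  0.7 -0.5] 25.6
[(True, 3.32, [0.6, -2.0, 0.8]), (True, -2.74, [1.3, 2.2, 2.2])]
```

The path is centred to within 0.3 mm and stayed essentially force-free. Next I'll finish the trace and lift out at the red dot.

```bash
python3 - <<'E'
from h import *
o=(.5,.4); z=74.1
def go(x,y,o):
    h=movel([*pl(x,y,o),z],max_speed=25,guard=8); s=read_state(); print((x,y),h,np.round(s['eef_pos'],1),pl(x,y,o).round(1),np.round(s['ft_force'],1),round(s['time'],1)); return h
bad=go(25,-30,o) or go(25,-65,o) or go(25,-100,o)
if not bad:
    wait(.3); p=tcp(); c=snap("wrist","w5"); movel([p[0],p[1],150],max_speed=100); c=snap("wrist","w6")
    print(read_state()['finger_gap'],read_state()['time'])
    cv2.imwrite("pics/pair2.png",np.hstack([cv2.resize(cv2.imread(f"pics/{k}.png"),(400,300)) for k in("w5","w6")]))
E
```

```text
(25, -30) False [583.  -44.8  74.1] [583.  -44.9] [-0.4  1.2 -0.2] 28.6
(25, -65) False [597.4 -76.6  74.1] [597.4 -76.8] [ 0.3  0.5 -0.6] 30.1
(25, -100) False [ 611.8 -108.5   74.1] [ 611.8 -108.7] [-0.1  0.8 -1.3] 31.6
14.005557118793925 32.9583
```

View pics/pair2.png

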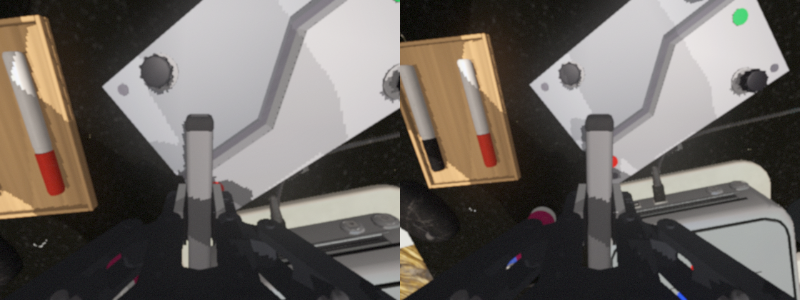

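The probe reached the red dot, (217,184) in the left half, and lifted clean out still level. Now I'll return it to the rest.

```bash
python3 - <<'E'
from h import *
a=np.radians(78.6); q=[480.3,282.9]
movep([*q,158],down(a)); movel([*q,90],max_speed=100,guard=10); hit=movel([*q,69.5],max_speed=25,guard=4)
s=read_state(); print(hit,s['eef_pos'],s['ft_force'],s['time'])
if s['eef_pos'][2]<72.5:
    open_gripper(); movel([*q,170],max_speed=150)
    movep([430,200,330],down(a-np.pi) if inverse_kinematics([430,200,330],down(a)) is None else down(a))
    c=snap("wrist","w7"); t=snap("top","t7"); sc=snap("scene","s7"); s=read_state(); print(s['time'])
    cv2.imwrite("pics/fin.png",np.hstack([cv2.resize(x["image"],(400,300)) for x in(c,sc)]))
    for n,P in(("w",cloud(c)),("t",cloud(t))):
        m=((P[...,2]>83)&(P[...,2]<100)&(P[...,0]>390)&(P[...,0]<560)&(P[...,1]>200)&(P[...,1]<335)).astype(np.uint8)
        k,l,st,ce=cv2.connectedComponentsWithStats(m)
        for i in range(1,k):
            if st[i,4]>15:
                g=P[l==i]; r=cv2.minAreaRect(g[:,:2].astype(np.float32)); print(n,st[i,4],np.round(r[0],1),np.round(r[1],1),round(r[2],1),np.percentile(g[:,2],[5,50,95]).round(1))
E
```

```text
True [480.14776637 282.80742378  70.31210145] [-1.66313193 -0.88792297  7.80223702] 36.0583
38.4833
w 1168 [479.5 281.3] [ 16.7 115.1] 78.5 [85.9 88.6 90. ]
w 34 [438.5 271.2] [5.6 8.2] 83.5 [83.7 88.  89.2]
w 43 [445.8 307.5] [6.3 8.1] 79.8 [83.4 87.7 89.3]
w 28 [516.2 255.1] [4.4 7.4] 78.2 [84.4 88.4 89.7]
w 38 [523.7 292. ] [6.8 7.6] 75.2 [83.7 87.3 89.2]
```

View pics/fin.png

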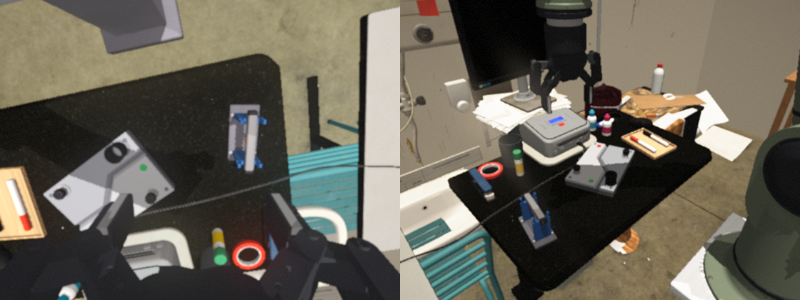

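The probe is seated level: its top is at 88.6 mm and it is within 1.5 mm of the saddle centre. I'll check the bystanders, then hand in.

```bash
python3 - <<'E'
from h import *
for f in("top","t7"):
    c=dict(np.load(f+".npz")); P=cloud(c)
    for nm,b in [("loupe",(440,480,0,55,40,75)),("black",(450,620,-340,-295,14,40)),("red",(450,620,-270,-225,14,40)),("glue",(600,800,100,260,60,110)),("ink",(600,800,-230,-140,60,110))]:
        q=P[(P[...,0]>b[0])&(P[...,0]<b[1])&(P[...,1]>b[2])&(P[...,1]<b[3])&(P[...,2]>b[4])&(P[...,2]<b[5])]
        print(f,nm,len(q),q.mean(0).round(1) if len(q) else None)
finish_job(); print(read_state()['time'])
E
```

```text
top loupe 81 [461.3  28.4  56.2]
top black 230 [ 541.3 -314.7   17.9]
top red 2 [ 458.8 -245.    14.3]
top glue 294 [748.2 174.8  83.4]
top ink 187 [ 744.  -203.4   77.9]
t7 loupe 82 [461.3  28.5  56.9]
t7 black 243 [ 537.9 -314.3   17.7]
t7 red 214 [ 545.6 -243.6   18.4]
t7 glue 287 [747.4 174.6  83.9]
t7 ink 197 [ 742.5 -203.6   77.5]
the job is handed in; nothing more can be done
the job is handed in; nothing more can be done
```

The job is done and handed in. The robot's clock read 38.5 s at the last check, against the 70 s limit.

- **Red marker:** it lies flat in the tray, parallel to the black marker within 1° and about 70 mm from it, with both caps pointing the same way.
- **Tracing the groove:** I lowered the tip to the floor at the green dot, centred it by feeling both walls, and guided it round both bends to the red dot about 2 mm above the floor. Mean speed was 25 mm/s or less, and forces at the waypoints stayed under 2 N. I paused at the midpoint to feel the walls again, and the tip stayed in the groove throughout.
- **Probe:** it is back in both saddles, level, within about 1.5 mm of the rest's centre. The gripper is open and well clear.
- **Bystanders:** the loupe shows no shift. The glue stick and ink bottle agree within 2 mm, which is about the camera's accuracy.
- **One check that disagreed:** the top camera's average for the black marker differs by 3.4 mm in x (541.3 before, 537.9 after). I put this down to coarse top-camera range data and possibly the tray rim getting into the mask. The final value agrees with a closer wrist view (537.3), but that was taken just after I placed the red marker. I have no precise measurement from before to rule out a small shift.

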